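Load the reagent turntable from the rack in working order

TASK

The four reagent bottles stand in the wooden rack in the order in which the class will use them. Move them onto the turntable in the same order: the bottle at the rack's white end goes into the white socket, and the next ones along the rack follow in the sockets clockwise from it, as seen from above. Set each bottle down gently, upright and fully home in its socket, without dropping it or knocking any bottle over.

Things in the scene. Friction and masses are not known exactly. Their poses are not given: they have to be found in the camera images.
- red_bottle: clear glass reagent bottle closed with a ribbed red screw cap; round body 52 mm across from the bottom up to about 60 mm, then a shoulder; cap 39 mm across, its top 92 mm above the bottom; about 0.1 kg. Origin: centre of its underside; z up through the cap
- yellow_bottle: clear glass reagent bottle closed with a ribbed yellow screw cap; round body 52 mm across from the bottom up to about 60 mm, then a shoulder; cap 39 mm across, its top 92 mm above the bottom; about 0.1 kg. Origin: centre of its underside; z up through the cap
- green_bottle: clear glass reagent bottle closed with a ribbed green screw cap; round body 52 mm across from the bottom up to about 60 mm, then a shoulder; cap 39 mm across, its top 92 mm above the bottom; about 0.1 kg. Origin: centre of its underside; z up through the cap
- black_bottle: clear glass reagent bottle closed with a ribbed black screw cap; round body 52 mm across from the bottom up to about 60 mm, then a shoulder; cap 39 mm across, its top 92 mm above the bottom; about 0.1 kg. Origin: centre of its underside; z up through the cap
- red_socket: red plastic socket (short open cup) fixed on the wooden rack, in which the bottle with the red cap stands at every start; 74 mm across its rim, 67 mm inside at the rim and 64 mm at the floor, 17 mm high, inner floor 3 mm above its underside. Origin: centre of its underside; axes as the rack's. It stays on the rack; the order of the four sockets along the rack differs from start to start
- yellow_socket: yellow plastic socket (short open cup) fixed on the wooden rack, in which the bottle with the yellow cap stands at every start; 74 mm across its rim, 67 mm inside at the rim and 64 mm at the floor, 17 mm high, inner floor 3 mm above its underside. Origin: centre of its underside; axes as the rack's. It stays on the rack; the order of the four sockets along the rack differs from start to start
- green_socket: green plastic socket (short open cup) fixed on the wooden rack, in which the bottle with the green cap stands at every start; 74 mm across its rim, 67 mm inside at the rim and 64 mm at the floor, 17 mm high, inner floor 3 mm above its underside. Origin: centre of its underside; axes as the rack's. It stays on the rack; the order of the four sockets along the rack differs from start to start
- black_socket: black plastic socket (short open cup) fixed on the wooden rack, in which the bottle with the black cap stands at every start; 74 mm across its rim, 67 mm inside at the rim and 64 mm at the floor, 17 mm high, inner floor 3 mm above its underside. Origin: centre of its underside; axes as the rack's. It stays on the rack; the order of the four sockets along the rack differs from start to start
- rack: wooden rack, fixed: brown plank 336 mm long (its y axis), 96 mm wide (x), top 20 mm above the table; the four coloured sockets stand on it in one row, at y = +114, +38, -38 and -114 mm. Origin: centre of its underside. The end at +y is painted white: the row is counted from there
- turntable: round grey board 236 mm across, top 24 mm up, turns stiffly (0.15 N m) about its centre, starts at any angle. Four sockets sized as the rack's, 72 mm from the axis: white at its +x, then clockwise from above dark grey at -y, -x, +y. Centre knob 22 mm high, 28 mm wide. Origin: on the axis, 13 mm above the table; x, y turn with the board. A seated bottle's underside is 14 mm above this origin

How it is judged:
By the outcome, as a careful person would: the job done as asked, in the order asked, and still so for the second after the job is handed in, with the robot touching nothing.
It also fails if it takes over 109 s, if anything falls off the work surface, if the arm or the gripper's body presses on something with over 40 N, if the wrist force passes 120 N, or if a joint passes its speed limit or range.

ROBOT

A 6-joint arm with a two-finger parallel gripper is mounted at the origin on a cart in front of the work surface, level with it; the furniture and walls round the work are solid. World frame = base frame: x ahead of the robot, y to its left, z up, the work surface at z = 0. Lengths are in m, angles in rad, forces in N, time in s.
With the tool pointing down it reaches from about 0.3 to 0.775 m from the base axis. Payload 14.6 kg.
Tool frame: the origin (TCP) lies at the very end of the fingers, on their centre line; the grasp point (between the pads) lies 19 mm behind it; z points along the fingers, x is the direction in which the jaws open and shut, and the axes are right-handed (so a half turn about z gives the same grasp; the last joint's range is limited). The gripper opens to 94 mm and grips with 3 to 60 N. Pads are 16 mm wide; open, the fingers measure 119 mm over their backs; the gripper's body (75 mm by 177 mm) begins 78 mm behind the grasp point.
Start: joints at [1.188, 0.3, 1.521, -0, 1.321, -0.067], TCP at [0.171, 0.523, 0.205] pointing down, gripper open.
Joint ranges: [-3.03, 3.03], [-0.79, 2.21], [0.23, 2.52], [-1.04, 4.18], [0, 3.07], [-2.55, 2.55]. Speed limits (rad/s): [2.22, 2.22, 2.57, 3.14, 3.14, 3.14].

INTERFACE

Orientations are given as [roll, pitch, yaw] about the fixed x, y, z axes, in that order (R = Rz(yaw) Ry(pitch) Rx(roll)).
In Python, from station import ctrl gives the robot as it stands.
- The arm moves only by the shell command python3 -m inch 'ROWS' [FORCE]. ROWS is JSON, one flat list of numbers, 7 for each row, row after row: the shift along the tool's x, y, z in cm, then the turn, a rotation vector about the tool's x, y, z in rad, then the opening, from 0 (shut) to 1 (fully open). In form: [tx, ty, tz, wx, wy, wz, claw, tx, ty, tz, wx, wy, wz, claw, ...]. A call has 1 to 20 rows; each row shifts and turns the commanded pose from where the row before left it, along the tool's axes as they then stand; what a row does not reach is not made up. A row lasts 1/8 s, in which the tool goes at most 62.5 mm and 10.7 degrees, less where a joint would pass 70% of its speed; a pose out of reach is approached as far as the arm can. A call is refused whole if a number of a shift passes 6.25 or a number of a turn 0.188, either way. A call with a gripper value outside its range is refused whole. The fingers move at their own pace and stop on an object; FORCE is the grip in N (left out, the last holds). Time passes only in rows, so rows that do not move let the fingers close. It gives the time, the measured TCP pose, the force and the opening at its end, in the units of the state.
- ctrl.get_obs(): the state, without advancing time (a new reading comes with each control period).
- ctrl.camera(name): name is "scene" or "top" or "wrist"; returns (picture, depth): 384x512x3 uint8, red, green, blue; 384x512 float32, m along the optical axis (not along the pixel's ray), 0 where there is no reading.
- ctrl.camera_params(name): a dict with "vertical_fov" (degrees; the focal length in pixels is half the picture's height over the tangent of half this angle, whatever the lens; pixels are square), "cx", "cy" (the principal point, pixels), "distortion" ([k1, k2, p1, p2, k3] as OpenCV has them; the pictures are not rectified), "camera_from_world" (4x4, takes a point from world to camera coordinates); the wrist camera has in their place "mount" (4x4, takes a point from camera to tool coordinates, whose origin is the TCP and whose axes are the tool frame's). Camera axes: x right, y down, z forward; pixel columns grow to the right and rows downward; lengths in m; the calibration is good to about 2 mm. A picture is of the moment at which its call begins: read the wrist's pose just before it. camera_params takes no time and is no camera call.
- ctrl.hand_in(): hands the job in, once; it reports no verdict.
Trained networks look in the newest picture that a camera, given by its name, has taken for a name from the list of things; names that differ only in an ending like _2 or _b are one class to them, and where a whole thing is asked for, a point or a joint stands for the part that bears it (a point fixed in the world has none). Each returns a list of dicts, best first, with "score" (0 to 1); they miss things now and then, are a little off and sometimes report something else, mostly with a low value. They report only what shows in the picture. A call takes as long as a camera call.
- ctrl.spot_in(camera, label): "bbox" ([centre column, centre row, width, height] in pixels, round what is visible of it).
- ctrl.place_of(camera, label): "centre" ([column, row] in pixels: a listed point, or the origin of a listed thing).
The state is a dict: "time_s": time; "qpos": joint angles; "joint_vel": joint speeds; "tau": joint torques, N m; "ee_pos": TCP position; "eef_rot": TCP orientation; "force": force on the tool from outside, world axes, zero at the start; "moment": the same for the moment, N m; "grip_width": finger opening in m.
Only numpy, scipy, OpenCV 4.12 (cv2) and the standard library are available. Lean on these libraries where they do the work, as an engineer would, in place of code of your own. Each camera call takes 0.05 s, during which the arm holds its last target. There are 200 camera calls.

## Working session

There is one attempt and no reset: what is moved stays moved. The work goes in short steps, Python scripts to look and compute and a shell command to move; the robot and the scene stay as the last step left them, time stands still between calls to the robot, and variables do not carry over. Pictures are saved under pics/ and viewed, about 12 in all and at most 16, crops included, and the job is handed in when it is done.

```bash
mkdir -p pics; ls; cat > h.py <<'E'
import numpy as np, cv2
from station import ctrl
from scipy.spatial.transform import Rotation as R
def shot(n,save=None):
    o=ctrl.get_obs(); im,d=ctrl.camera(n)
    if save: cv2.imwrite('pics/'+save+'.png',im[:,:,::-1])
    return o,im,d
def K(p):
    f=192/np.tan(np.radians(p['vertical_fov'])/2)
    return np.array([[f,0,p['cx']],[0,f,p['cy']],[0,0,1.]])
def wfc(n,o=None):
    p=ctrl.camera_params(n)
    if 'mount' in p:
        T=np.eye(4);T[:3,:3]=R.from_euler('xyz',o['eef_rot']).as_matrix();T[:3,3]=o['ee_pos'];return p,T@np.array(p['mount'])
    return p,np.linalg.inv(np.array(p['camera_from_world']))
def ray(n,uv,o=None):
    p,T=wfc(n,o)
    q=cv2.undistortPoints(np.array(uv,float).reshape(-1,1,2),K(p),np.array(p['distortion'],float)).reshape(-1,2)
    d=np.c_[q,np.ones(len(q))]
    return T[:3,3],d@T[:3,:3].T
def atz(n,uv,z,o=None):
    c,d=ray(n,uv,o); return c+d*((z-c[2])/d[:,2])[:,None]
def cloud(n,d,o=None):
    v,u=np.mgrid[:384,:512]; c,r=ray(n,np.c_[u.ravel(),v.ravel()],o)
    return (c+r*d.ravel()[:,None]).reshape(384,512,3)
E
python3 - <<'E'
from h import *
for n in ('top','scene'):
    o,im,d=shot(n,n+'1')
    p,T=wfc(n); print(n,T.round(3).tolist())
    for l in ['red_bottle','yellow_bottle','green_bottle','black_bottle','red_socket','turntable','rack']:
        r=ctrl.place_of(n,l)[:1]
        for x in r: print(l,round(x['score'],2),np.round(x['centre'],1),atz(n,x['centre'],{'turntable':.013,'rack':0}.get(l,.023)).round(3))
print(ctrl.get_obs()); print(ctrl.camera_params('wrist'))
E
```

```text
pics
top [[-0.019, -0.986, 0.163, 0.35], [-0.999, 0.014, -0.029, 0.01], [0.026, -0.164, -0.986, 1.126], [0.0, 0.0, 0.0, 1.0]]
red_bottle 0.93 [333.1 180.8] [[ 0.533 -0.242  0.023]]
yellow_bottle 0.95 [353.9 180.9] [[ 0.532 -0.3    0.023]]
green_bottle 0.73 [305.4 182.7] [[ 0.529 -0.164  0.023]]
black_bottle 0.71 [276.5 182.4] [[ 0.531 -0.084  0.023]]
red_socket 0.51 [329.9 186.1] [[ 0.518 -0.232  0.023]]
turntable 0.87 [170.  199.4] [[0.49  0.21  0.013]]
rack 0.9 [317.8 182.9] [[ 0.532 -0.203  0.   ]]
scene [[0.69, -0.549, 0.471, -0.119], [-0.723, -0.51, 0.466, -0.646], [-0.016, -0.662, -0.749, 1.094], [0.0, 0.0, 0.0, 1.0]]
red_bottle 0.61 [316.  243.7] [[ 0.544 -0.228  0.023]]
yellow_bottle 0.92 [335.8 268.1] [[ 0.518 -0.314  0.023]]
green_bottle 0.88 [296.1 233.8] [[ 0.533 -0.168  0.023]]
black_bottle 0.78 [272.5 220.1] [[ 0.524 -0.088  0.023]]
red_socket 0.68 [314.  251.8] [[ 0.52  -0.241  0.023]]
turntable 0.74 [195.7 176.2] [[0.497 0.206 0.013]]
rack 0.6 [306.  243.2] [[ 0.541 -0.198  0.   ]]
{'time_s': 0.8, 'qpos': array([ 1.18841704e+00,  2.99840028e-01,  1.52099943e+00,  4.14
[... 412 characters left out ...]
e-05,  1.25502609e+00]), 'force': array([-0.1534077 ,  0.14845846,  0.7828592 ]), 'moment': array([-0.05106132,  0.01921833,  0.00315736]), 'grip_width': 0.0940530986646387}
{'vertical_fov': 70.10474846420598, 'cx': 258.53042430368623, 'cy': 190.62437892659705, 'distortion': array([-0.05954747,  0.        ,  0.        ,  0.        ,  0.        ]), 'mount': array([[ 9.99999480e-01, -9.61449074e-04,  3.39060196e-04,
         2.08393196e-04],
       [ 8.25628297e-04,  9.58852689e-01,  2.83902868e-01,
        -8.26524516e-02],
       [-5.98066930e-04, -2.83902440e-01,  9.58852985e-01,
        -1.78996788e-01],
       [ 0.00000000e+00,  0.00000000e+00,  0.00000000e+00,
         1.00000000e+00]])}
```

```bash
python3 - <<'E'
import cv2
a=cv2.imread('pics/top1.png'); cv2.imwrite('pics/top1c.png',cv2.resize(a[110:270,100:400],None,fx=2.66,fy=2.66,interpolation=cv2.INTER_CUBIC))
E
```

```text
(no output)
```

View pics/top1c.png

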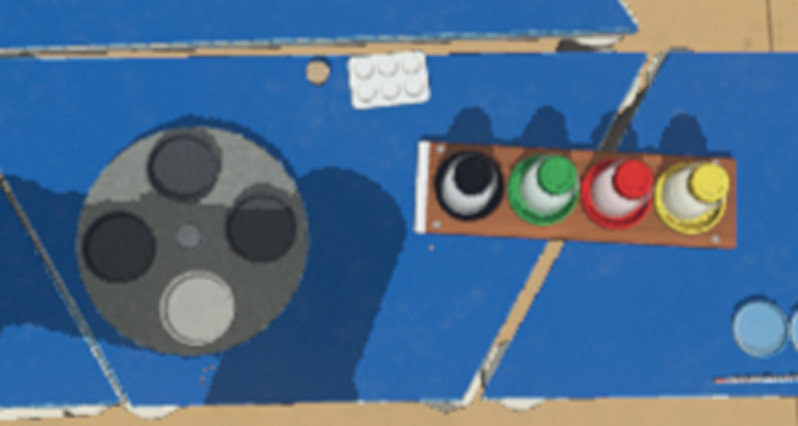

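View pics/scene1.png

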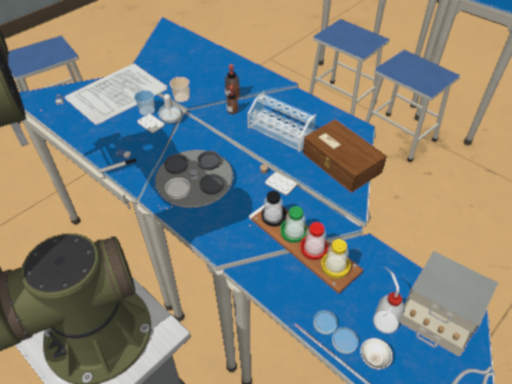

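The top view has world x up and y to the left. The rack's white end is on the left, so the order is black, green, red, yellow. The white socket is at 6 o'clock (crop 198,307), and clockwise from it come left (120,247), top (185,167) and right (262,228). Next I move to a wrist view over the turntable.

```bash
python3 -m inch '[0,0,-1.4,0,0,0.1793,1, 0,0,-1.4,0,0,0.1793,1, 0,0,-1.4,0,0,0.1793,1, 0,0,-1.4,0,0,0.1793,1, 0,0,-1.4,0,0,0.1793,1, 0,0,-1.4,0,0,0.1793,1, 0,0,-1.4,0,0,0.1793,1, 2.7,2.1,0,0,0,0,1, 2.7,2.1,0,0,0,0,1, 2.7,2.1,0,0,0,0,1, 2.7,2.1,0,0,0,0,1, 2.7,2.1,0,0,0,0,1, 2.7,2.1,0,0,0,0,1, 2.7,2.1,0,0,0,0,1, 2.7,2.1,0,0,0,0,1, 2.7,2.1,0,0,0,0,1, 2.7,2.1,0,0,0,0,1, 2.7,2.1,0,0,0,0,1, 2.7,2.1,0,0,0,0,1, 0,0,0,0,0,0,1]'
python3 - <<'E'
from h import *
o,im,d=shot('wrist','w1'); print(o['ee_pos'],o['eef_rot'])
P=cloud('wrist',d,o); z=P[:,:,2]
# rack/turntable from cloud
m=(abs(P[:,:,0]-.49)<.16)&(abs(P[:,:,1]-.21)<.16)&(d>0)
print(np.histogram(z[m],bins=np.arange(-.01,.07,.004)))
p=ctrl.place_of('wrist','turntable')[:1];print(p, [atz('wrist',x['centre'],.013,o) for x in p])
k=m&(z>.0185)&(z<.05); pts=P[k][:,:2].astype(np.float32)
c,r=cv2.minEnclosingCircle(pts);print('encl',c,r, pts.mean(0))
E
```

```text
time_s: 3.3
ee_pos: [0.4959, 0.2695, 0.303]
eef_rot: [3.141, 0.001, -0.003]
force: [-0.6, 0.2, 0.0]
grip_width: 0.0939
[0.49589543 0.26948639 0.30296846] [ 3.14115348e+00  5.89890881e-04 -2.50854452e-03]
(array([    0,   200, 13752,   407,     0,     0,     6,   313,  8023,
        3211,   265,   269,  1071,   178,    17,     0,     0,     0,
           0]), array([-0.01 , -0.006, -0.002,  0.002,  0.006,  0.01 ,  0.014,  0.018,
        0.022,  0.026,  0.03 ,  0.034,  0.038,  0.042,  0.046,  0.05 ,
        0.054,  0.058,  0.062,  0.066]))
[{'centre': [256.7, 200.0], 'score': 0.95}] [array([[0.49258484, 0.19622549, 0.013     ]])]
encl (0.4894970655441284, 0.20450691878795624) 0.11883927136659622 [0.48960134 0.21233512]
```

View pics/w1.png

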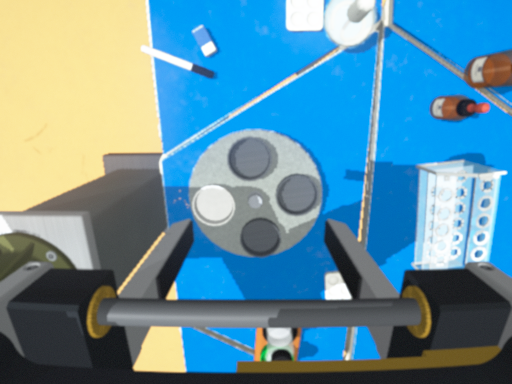

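The wrist view shows the white socket at (213,204), with the others at (253,157), (299,194) and (260,236). I'll fit the rim circles and caps from the depth clouds.

```bash
cat >> h.py <<'E'
from scipy.optimize import least_squares
def turntable(P,c0=(.49,.205)):
    z=P[:,:,2]; q=P[:,:,:2]; rr=np.linalg.norm(q-c0,axis=2)
    k=(z>.036)&(z<.046)&(rr>.028)&(rr<.118); pts=q[k]
    f=lambda x: np.min([abs(np.linalg.norm(pts-(x[:2]+.072*np.array([np.cos(x[2]+i*np.pi/2),np.sin(x[2]+i*np.pi/2)])),axis=1)-.0353) for i in range(4)],0)
    best=min((least_squares(f,[c0[0],c0[1],a],loss='soft_l1',f_scale=.002) for a in np.arange(0,1.57,.2)),key=lambda s:s.cost)
    x=best.x; cs=[x[:2]+.072*np.array([np.cos(x[2]+i*np.pi/2),np.sin(x[2]+i*np.pi/2)]) for i in range(4)]
    return x,np.array(cs),len(pts),np.median(f(x))
E
python3 - <<'E'
from h import *
o,im,d=shot('wrist')
print(turntable(cloud('wrist',d,o)))
o,im,d=shot('top'); P=cloud('top',d); print(turntable(P))
z=P[:,:,2]
for n in('top','scene'):
    o,im,d=shot(n); P=cloud(n,d); z=P[:,:,2]
    k=(z>.106)&(z<.125)&(abs(P[:,:,0]-.53)<.08)&(P[:,:,1]<-.03)&(P[:,:,1]>-.36)
    nl,lab,st,ce=cv2.connectedComponentsWithStats(k.astype(np.uint8))
    for i in range(1,nl):
        if st[i,4]>10:
            s=lab==i; q=P[s]; c,r=cv2.minEnclosingCircle(q[:,:2].astype(np.float32))
            print(n,st[i,4],q.mean(0).round(4),np.round(c,4),round(r,4), im[s].mean(0).round())
E
```

```text
(array([0.48945391, 0.2049124 , 0.12270797]), array([[0.56091253, 0.21372522],
       [0.48064109, 0.27637102],
       [0.41799529, 0.19609958],
       [0.49826673, 0.13345378]]), 1255, np.float64(0.0009546041642858605))
(array([0.48702269, 0.20155165, 0.12202641]), array([[0.5584873 , 0.21031576],
       [0.47825858, 0.27301626],
       [0.41555808, 0.19278753],
       [0.4957868 , 0.13008704]]), 493, np.float64(0.0009848418057427852))
top 168 [ 0.5334 -0.08    0.114 ] [ 0.5341 -0.0802] 0.019 [40. 44. 51.]
top 172 [ 0.5323 -0.1606  0.114 ] [ 0.5327 -0.1613] 0.0192 [ 76. 167.  96.]
top 171 [ 0.5266 -0.2336  0.1143] [ 0.5273 -0.2352] 0.0201 [213.  60.  61.]
top 174 [ 0.5225 -0.3063  0.114 ] [ 0.5231 -0.3075] 0.0196 [223. 212.  95.]
scene 133 [ 0.5314 -0.08    0.1133] [ 0.533  -0.0794] 0.0198 [38. 41. 47.]
scene 147 [ 0.5309 -0.1602  0.1129] [ 0.533  -0.1595] 0.02 [ 52. 146.  80.]
scene 154 [ 0.5279 -0.2353  0.1133] [ 0.5296 -0.2333] 0.0201 [198.  48.  50.]
scene 173 [ 0.5224 -0.3081  0.1133] [ 0.5242 -0.3068] 0.0194 [211. 190.  56.]
```

```bash
python3 -m inch '[0.3,3.35,0.4,0,0,0,1, 0.3,3.35,0.4,0,0,0,1, 0.3,3.35,0.4,0,0,0,1, 0.3,3.35,0.4,0,0,0,1, 0.3,3.35,0.4,0,0,0,1, 0.3,3.35,0.4,0,0,0,1, 0.3,3.35,0.4,0,0,0,1, 0.3,3.35,0.4,0,0,0,1, 0.3,3.35,0.4,0,0,0,1, 0.3,3.35,0.4,0,0,0,1, 0.3,3.35,0.4,0,0,0,1, 0.3,3.35,0.4,0,0,0,1, 0,0,0,0,0,0,1, 0,0,0,0,0,0,1]'
python3 - <<'E'
from h import *
n='wrist'
o,im,d=shot(n,'w2'); P=cloud(n,d,o); z=P[:,:,2];print(o['ee_pos'],o['eef_rot'])
k=(z>.106)&(z<.125)&(abs(P[:,:,0]-.53)<.08)&(P[:,:,1]<-.03)&(P[:,:,1]>-.36)
nl,lab,st,ce=cv2.connectedComponentsWithStats(k.astype(np.uint8))
for i in range(1,nl):
    if st[i,4]>10:
        s=lab==i; q=P[s]; c,r=cv2.minEnclosingCircle(q[:,:2].astype(np.float32))
        print(n,st[i,4],q.mean(0).round(4),np.round(c,4),round(r,4), im[s].mean(0).round())
E
```

```text
time_s: 5.35
ee_pos: [0.5308, -0.1304, 0.2556]
eef_rot: [-3.141, -0.0, 0.0]
force: [-0.2, 0.8, 0.2]
grip_width: 0.0938
[ 0.53075696 -0.13039099  0.25564271] [-3.14146659e+00 -2.24908592e-04  3.85183917e-04]
wrist 816 [ 0.5363 -0.0775  0.1138] [ 0.5367 -0.0779] 0.0194 [65. 70. 77.]
wrist 703 [ 0.5352 -0.1577  0.1135] [ 0.5353 -0.1594] 0.0194 [ 62. 210. 106.]
wrist 610 [ 0.53   -0.2302  0.1134] [ 0.5302 -0.2324] 0.0196 [244.  45.  29.]
wrist 255 [ 0.5259 -0.2937  0.1123] [ 0.5261 -0.3011] 0.0187 [224. 211.   7.]
```

View pics/w2.png

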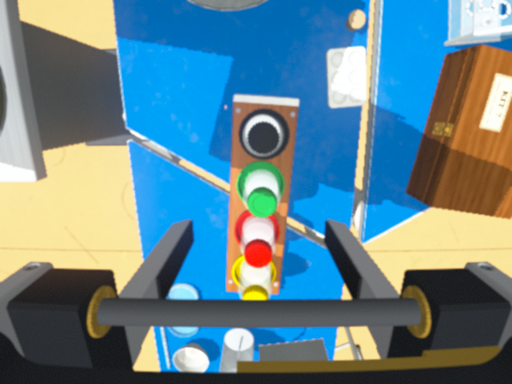

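The caps sit in the order black (265,133), green, red, yellow from the white end. The wrist and top fits differ by the same offset, about 2.5 mm, at both the rack and the turntable, so I'll use the wrist values throughout. Picking black first.

```bash
python3 -m inch '[0.3,-2.6,0,0,0,0,1, 0.27,-2.66,0,0,0,0,1, 0,0,2,0,0,0,1, 0,0,2,0,0,0,1, 0,0,2,0,0,0,1, 0,0,2,0,0,0,1, 0,0,2,0,0,0,1, 0,0,2,0,0,0,1, 0,0,2,0,0,0,1, 0,0,2,0,0,0,1, 0,0,0.76,0,0,0,1, 0,0,0,0,0,0,1, 0,0,0,0,0,0,0.6, 0,0,0,0,0,0,0.3, 0,0,0,0,0,0,0.3, 0,0,0,0,0,0,0.3, 0,0,0,0,0,0,0.3]' 25
```

```text
time_s: 7.52
ee_pos: [0.5364, -0.0787, 0.0879]
eef_rot: [3.142, 0.0, -0.0]
force: [0.3, -0.2, -0.9]
grip_width: 0.0477
```

```bash
python3 -m inch '[0,0,0,0,0,0,0.3, 0,0,0,0,0,0,0.3, 0,0,0,0,0,0,0.3, 0,0,0,0,0,0,0.3]'; python3 -m inch '[0,0,0,0,0,0,0.3, 0,0,0,0,0,0,0.3, 0,0,-0.2,0,0,0,0.3, 0,0,-0.4,0,0,0,0.3, 0,0,-0.6,0,0,0,0.3, 0,0,-0.8,0,0,0,0.3]'
```

```text
time_s: 8.02
ee_pos: [0.5364, -0.0786, 0.0878]
eef_rot: [-3.142, 0.0, -0.0]
force: [0.2, 0.2, -1.1]
grip_width: 0.0471
time_s: 8.78
ee_pos: [0.5365, -0.0787, 0.1084]
eef_rot: [3.142, -0.0, -0.0]
force: [0.6, 0.3, -1.0]
grip_width: 0.0467
```

```bash
python3 - <<'E'
from h import *
o,im,d=shot('wrist','w3')
E
```

```text
(no output)
```

View pics/w3.png

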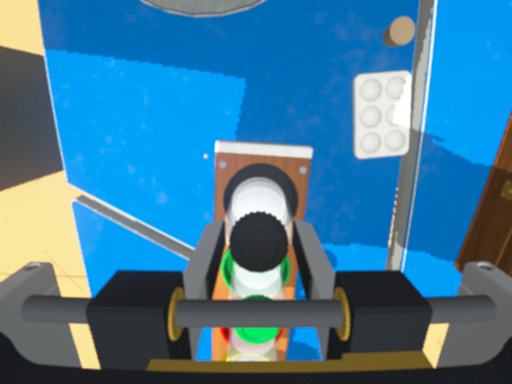

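The bottle is held, but at 47 mm the fingertips are on the tapering shoulder, and the width is creeping down. I'll set it back and grip the straight body instead (52 mm, TCP z about 0.053).

```bash
python3 -m inch '[0,0,0.6,0,0,0,0.3, 0,0,0.6,0,0,0,0.3, 0,0,0.4,0,0,0,0.3, 0,0,0.2,0,0,0,0.3, 0,0,0.1,0,0,0,0.3, 0,0,0.1,0,0,0,0.3, 0,0,0,0,0,0,0.3]'; python3 -m inch '[0,0,0,0,0,0,0.6, 0,0,0,0,0,0,0.8, 0,0,0,0,0,0,1, 0,0,0,0,0,0,1, 0,0,0,0,0,0,1, 0,0,1,0,0,0,1, 0,0,1,0,0,0,1, 0,0,1,0,0,0,1, 0,0,0.5,0,0,0,1, 0,0,0,0,0,0,0.8, 0,0,0,0,0,0,0.4, 0,0,0,0,0,0,0.4, 0,0,0,0,0,0,0.4, 0,0,0,0,0,0,0.4, 0,0,0,0,0,0,0.4, 0,0,0,0,0,0,0.4]' 25
```

```text
time_s: 9.7
ee_pos: [0.5365, -0.0787, 0.088]
eef_rot: [3.141, -0.0, -0.0]
force: [-0.3, 0.3, -0.3]
grip_width: 0.0474
time_s: 11.7
ee_pos: [0.5365, -0.0787, 0.053]
eef_rot: [3.142, -0.0, -0.0]
force: [-1.2, -0.3, 1.6]
grip_width: 0.0513
```

```bash
python3 -m inch '[0,0,-0.4,0,0,0,0.4, 0,0,-1.3,0,0,0,0.4, 0,0,-2,0,0,0,0.4, 0,0,-2,0,0,0,0.4, 0,0,-2,0,0,0,0.4, 0,0,-2,0,0,0,0.4, 0,0,-2,0,0,0,0.4, -0.5,-1.2,0,0,0,0,0.4, -1.2,-2.8,0,0,0,0,0.4, -1.2,-2.8,0,0,0,0,0.4, -1.2,-2.8,0,0,0,0,0.4, -1.2,-2.8,0,0,0,0,0.4, -1.2,-2.8,0,0,0,0,0.4, -1.2,-2.8,0,0,0,0,0.4, -1.2,-2.8,0,0,0,0,0.4, -1.2,-2.8,0,0,0,0,0.4, -1.2,-2.8,0,0,0,0,0.4, -0.55,-1.0,0,0,0,0,0.4, 0,0,0,0,0,0,0.4, 0,0,0,0,0,0,0.4]'; python3 - <<'E'
from h import *
shot('scene','s2')
o,im,d=shot('wrist','w4')
E
```

```text
time_s: 14.2
ee_pos: [0.4182, 0.1948, 0.1697]
eef_rot: [3.141, 0.0, -0.001]
force: [-0.2, 1.0, -1.3]
grip_width: 0.0509
```

View pics/w4.png

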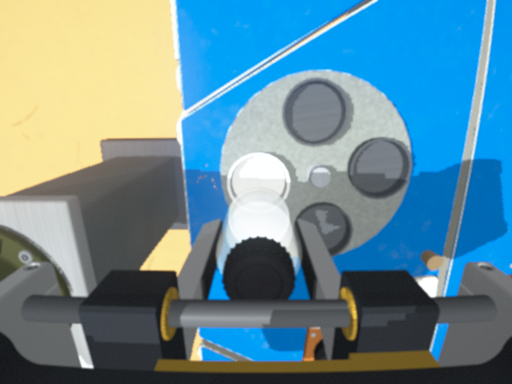

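Black is held upright over the white socket, both centred at column 259. Lowering.

```bash
python3 -m inch '[0,0,1.5,0,0,0,0.4, 0,0,1.5,0,0,0,0.4, 0,0,1.5,0,0,0,0.4, 0,0,1.5,0,0,0,0.4, 0,0,1.5,0,0,0,0.4, 0,0,1.5,0,0,0,0.4, 0,0,0.7,0,0,0,0.4, 0,0,0.4,0,0,0,0.4, 0,0,0.4,0,0,0,0.4, 0,0,0.3,0,0,0,0.4, 0,0,0.2,0,0,0,0.4, 0,0,0.1,0,0,0,0.4, 0,0,0,0,0,0,0.4]'; python3 -m inch '[0,0,0.1,0,0,0,0.4, 0,0,0,0,0,0,0.4]'
```

```text
time_s: 15.92
ee_pos: [0.418, 0.1954, 0.0589]
eef_rot: [-3.142, -0.0, -0.0]
force: [1.2, -0.3, -1.4]
grip_width: 0.0512
time_s: 16.18
ee_pos: [0.418, 0.1954, 0.0578]
eef_rot: [3.142, 0.0, -0.0]
force: [-0.4, -0.4, -1.5]
grip_width: 0.0516
```

```bash
python3 -m inch '[0,0,0.05,0,0,0,0.4, 0,0,0.05,0,0,0,0.4, 0,0,0,0,0,0,0.4]';  python3 -m inch '[0,0,0.05,0,0,0,0.4, 0,0,0,0,0,0,0.4]'
```

```text
time_s: 16.55
ee_pos: [0.418, 0.1954, 0.057]
eef_rot: [-3.142, -0.0, -0.0]
force: [-1.2, -0.7, 1.7]
grip_width: 0.0514
time_s: 16.8
ee_pos: [0.418, 0.1954, 0.0569]
eef_rot: [-3.142, -0.0, -0.0]
force: [-4.8, -1.8, 9.3]
grip_width: 0.0514
```

Contact is at the expected height (0.057). Release, rise and go above green.

```bash
python3 -m inch '[0,0,-0.05,0,0,0,0.58, 0,0,0,0,0,0,0.65, 0,0,0,0,0,0,0.8, 0,0,0,0,0,0,0.9, 0,0,0,0,0,0,0.9, 0,0,0,0,0,0,0.9, 0,0,-1,0,0,0,0.9, 0,0,-2,0,0,0,0.9, 0,0,-3,0,0,0,0.9, 0,0,-3,0,0,0,0.9, 0,0,-3,0,0,0,0.9, 0,0,0,0,0,0,0.9]'; python3 - <<'E'
from h import *
o,im,d=shot('wrist','w5'); print(turntable(cloud('wrist',d,o))[:2])
E
python3 -m inch '[0.5,1.44,0,0,0,0,0.9, 1.0,3,0,0,0,0,0.9, 1.0,3,0,0,0,0,0.9, 1.0,3,0,0,0,0,0.9, 1.0,3,0,0,0,0,0.9, 1.0,3,0,0,0,0,0.9, 1.0,3,0,0,0,0,0.9, 1.0,3,0,0,0,0,0.9, 1.0,3,0,0,0,0,0.9, 1.0,3,0,0,0,0,0.9, 1.0,3,0,0,0,0,0.9, 1.0,3,0,0,0,0,0.9, 0.22,1,0,0,0,0,0.9, 0,0,0,0,0,0,0.9, 0,0,0,0,0,0,0.9]'
```

```text
time_s: 18.3
ee_pos: [0.4188, 0.1957, 0.1793]
eef_rot: [-3.14, -0.004, -0.0]
force: [0.2, -0.3, -0.6]
grip_width: 0.0842
(array([0.48904387, 0.20400131, 0.12727933]), array([[0.56046145, 0.2131407 ],
       [0.47990448, 0.2754189 ],
       [0.41762628, 0.19486193],
       [0.49818326, 0.13258373]]))
time_s: 20.23
ee_pos: [0.5348, -0.1583, 0.1767]
eef_rot: [-3.141, 0.0, 0.0]
force: [0.4, 0.1, -0.2]
grip_width: 0.0848
```

View pics/w5.png

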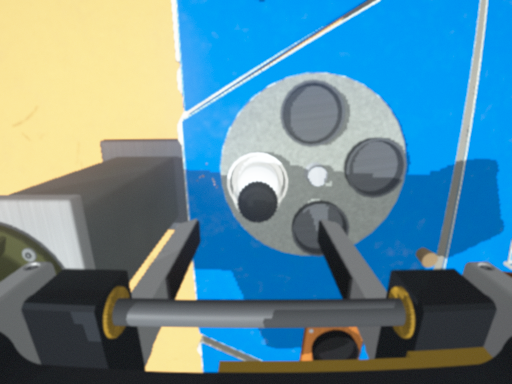

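Black stands in the white socket (258,190) and the turntable hasn't moved. Next I pick green.

```bash
python3 -m inch '[0,0,2,0,0,0,0.9, 0,0,2.5,0,0,0,0.9, 0,0,2.5,0,0,0,0.9, 0,0,2.5,0,0,0,0.9, 0,0,1.5,0,0,0,0.9, 0,0,1,0,0,0,0.9, 0,0,0.4,0,0,0,0.9, 0,0,0,0,0,0,0.9, 0,0,0,0,0,0,0.7, 0,0,0,0,0,0,0.4, 0,0,0,0,0,0,0.4, 0,0,0,0,0,0,0.4, 0,0,0,0,0,0,0.4, 0,0,0,0,0,0,0.4, 0,0,0,0,0,0,0.4]' 25
```

```text
time_s: 22.1
ee_pos: [0.5352, -0.1591, 0.0529]
eef_rot: [3.142, -0.0, -0.0]
force: [-1.1, -0.5, 3.8]
grip_width: 0.0511
```

```bash
python3 -m inch '[0,0,-0.4,0,0,0,0.4, 0,0,-1.3,0,0,0,0.4, 0,0,-2,0,0,0,0.4, 0,0,-2,0,0,0,0.4, 0,0,-2,0,0,0,0.4, 0,0,-2,0,0,0,0.4, 0,0,-2,0,0,0,0.4, -0.25,-1.5,-0.3,0,0,0,0.4]'; python3 -m inch '[-0.4,-3,0,0,0,0,0.4, -0.4,-3,0,0,0,0,0.4, -0.4,-3,0,0,0,0,0.4, -0.4,-3,0,0,0,0,0.4, -0.4,-3,0,0,0,0,0.4, -0.4,-3,0,0,0,0,0.4, -0.4,-3,0,0,0,0,0.4, -0.4,-3,0,0,0,0,0.4, -0.4,-3,0,0,0,0,0.4, -0.4,-3,0,0,0,0,0.4, -0.4,-3,0,0,0,0,0.4, -0.4,-3,0,0,0,0,0.4, -0.4,-3,0,0,0,0,0.4, -0.04,-2,0,0,0,0,0.4, 0,-1,0,0,0,0,0.4, 0,0,0,0,0,0,0.4, 0,0,0,0,0,0,0.4]'
```

```text
time_s: 23.1
ee_pos: [0.533, -0.1442, 0.1745]
eef_rot: [3.141, -0.003, -0.001]
force: [-1.0, 0.4, -2.3]
grip_width: 0.0516
time_s: 25.22
ee_pos: [0.4804, 0.2753, 0.1728]
eef_rot: [3.141, 0.0, -0.001]
force: [0.1, -1.0, -0.9]
grip_width: 0.0512
```

Now descend: 11.3 cm to just above the seat, then slowly.

```bash
python3 -m inch '[0,0,1.5,0,0,0,0.4, 0,0,2,0,0,0,0.4, 0,0,2,0,0,0,0.4, 0,0,2,0,0,0,0.4, 0,0,1.5,0,0,0,0.4, 0,0,0.8,0,0,0,0.4, 0,0,0.5,0,0,0,0.4, 0,0,0.4,0,0,0,0.4, 0,0,0.3,0,0,0,0.4, 0,0,0.3,0,0,0,0.4, 0,0,0.1,0,0,0,0.4, 0,0,0,0,0,0,0.4]'; python3 -m inch '[0,0,0.05,0,0,0,0.4, 0,0,0.05,0,0,0,0.4, 0,0,0,0,0,0,0.4]'
```

```text
time_s: 26.72
ee_pos: [0.4803, 0.276, 0.0589]
eef_rot: [-3.142, -0.0, -0.0]
force: [0.3, -0.2, -1.0]
grip_width: 0.0515
time_s: 27.1
ee_pos: [0.4803, 0.276, 0.0579]
eef_rot: [3.142, -0.0, -0.0]
force: [-0.0, 0.5, -1.0]
grip_width: 0.0516
```

```bash
python3 -m inch '[0,0,0.05,0,0,0,0.4, 0,0,0.05,0,0,0,0.4, 0,0,0,0,0,0,0.4]';  python3 -m inch '[0,0,0.03,0,0,0,0.4, 0,0,0,0,0,0,0.4]'
```

```text
time_s: 27.48
ee_pos: [0.4803, 0.276, 0.057]
eef_rot: [-3.142, -0.0, -0.0]
force: [-1.0, 0.3, 1.1]
grip_width: 0.0514
time_s: 27.72
ee_pos: [0.4804, 0.276, 0.0569]
eef_rot: [-3.141, -0.0, -0.0]
force: [-1.0, -0.9, 5.7]
grip_width: 0.0517
```

```bash
python3 -m inch '[0,0,-0.03,0,0,0,0.58, 0,0,0,0,0,0,0.65, 0,0,0,0,0,0,0.8, 0,0,0,0,0,0,0.9, 0,0,0,0,0,0,0.9, 0,0,0,0,0,0,0.9, 0,0,-1,0,0,0,0.9, 0,0,-2,0,0,0,0.9, 0,0,-3,0,0,0,0.9, 0,0,-3,0,0,0,0.9, 0,0,-3,0,0,0,0.9, 0,0,0,0,0,0,0.9]'; python3 - <<'E'
from h import *
o,im,d=shot('wrist','w6'); print(turntable(cloud('wrist',d,o))[:2])
E
python3 -m inch '[0.3,1.8,0,0,0,0,0.9, 0.3,3,0,0,0,0,0.9, 0.3,3,0,0,0,0,0.9, 0.3,3,0,0,0,0,0.9, 0.3,3,0,0,0,0,0.9, 0.3,3,0,0,0,0,0.9, 0.3,3,0,0,0,0,0.9, 0.3,3,0,0,0,0,0.9, 0.3,3,0,0,0,0,0.9, 0.3,3,0,0,0,0,0.9, 0.3,3,0,0,0,0,0.9, 0.3,3,0,0,0,0,0.9, 0.3,3,0,0,0,0,0.9, 0.3,3,0,0,0,0,0.9, 0.3,3,0,0,0,0,0.9, 0.3,3,0,0,0,0,0.9, 0.17,3,0,0,0,0,0.9, 0,1,0,0,0,0,0.9, 0,0,0,0,0,0,0.9, 0,0,0,0,0,0,0.9]'
python3 - <<'E'
from h import *
n='wrist'
o,im,d=shot(n); P=cloud(n,d,o); z=P[:,:,2];print(o['ee_pos'],o['eef_rot'])
k=(z>.106)&(z<.125)&(abs(P[:,:,0]-.53)<.08)&(P[:,:,1]<-.03)&(P[:,:,1]>-.36)
nl,lab,st,ce=cv2.connectedComponentsWithStats(k.astype(np.uint8))
for i in range(1,nl):
    if st[i,4]>10:
        s=lab==i; q=P[s]; c,r=cv2.minEnclosingCircle(q[:,:2].astype(np.float32))
        print(n,st[i,4],q.mean(0).round(4),np.round(c,4),round(r,4), im[s].mean(0).round())
E
```

```text
time_s: 29.22
ee_pos: [0.4811, 0.2764, 0.1796]
eef_rot: [-3.14, -0.004, -0.0]
force: [-0.2, -0.3, 0.6]
grip_width: 0.0845
(array([0.48918008, 0.20385263, 0.12764294]), array([[0.56059434, 0.21301799],
       [0.48001472, 0.27526689],
       [0.41776582, 0.19468728],
       [0.49834544, 0.13243838]]))
time_s: 31.78
ee_pos: [0.5298, -0.2313, 0.1767]
eef_rot: [-3.141, 0.0, 0.001]
force: [-0.6, 0.2, 0.6]
grip_width: 0.0848
[ 0.52981805 -0.23125212  0.17674751] [-3.14134583e+00  2.38565693e-04  5.39482431e-04]
wrist 1222 [ 0.5302 -0.2309  0.1136] [ 0.5304 -0.2326] 0.0196 [237.  59.  52.]
wrist 999 [ 0.5258 -0.3031  0.1134] [ 0.526  -0.3057] 0.0199 [245. 238.  10.]
```

View pics/w6.png

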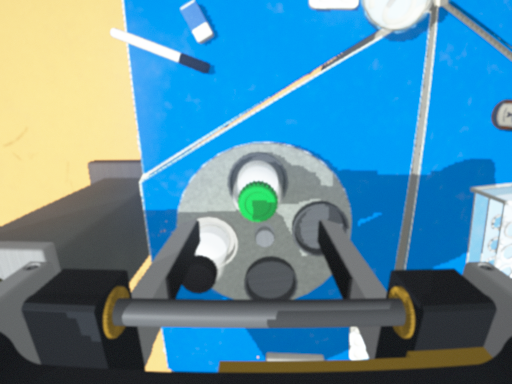

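Green is in the +y socket at (258,180) and black is still standing. Next is red.

```bash
python3 -m inch '[0,0,2,0,0,0,0.9, 0,0,2.5,0,0,0,0.9, 0,0,2.5,0,0,0,0.9, 0,0,2.5,0,0,0,0.9, 0,0,1.5,0,0,0,0.9, 0,0,1,0,0,0,0.9, 0,0,0.4,0,0,0,0.9, 0,0,0,0,0,0,0.9, 0,0,0,0,0,0,0.7, 0,0,0,0,0,0,0.4, 0,0,0,0,0,0,0.4, 0,0,0,0,0,0,0.4, 0,0,0,0,0,0,0.4, 0,0,0,0,0,0,0.4, 0,0,0,0,0,0,0.4]' 25
```

```text
time_s: 33.7
ee_pos: [0.53, -0.2321, 0.053]
eef_rot: [3.142, -0.0, -0.0]
force: [-2.1, -0.2, 2.8]
grip_width: 0.0508
```

```bash
python3 -m inch '[0,0,-0.4,0,0,0,0.4, 0,0,-1.3,0,0,0,0.4, 0,0,-2,0,0,0,0.4, 0,0,-2,0,0,0,0.4, 0,0,-2,0,0,0,0.4, 0,0,-2,0,0,0,0.4, 0,0,-2,0,0,0,0.4, 0.2,-1.5,-0.3,0,0,0,0.4]'; python3 -m inch '[0.2,-3,0,0,0,0,0.4, 0.2,-3,0,0,0,0,0.4, 0.2,-3,0,0,0,0,0.4, 0.2,-3,0,0,0,0,0.4, 0.2,-3,0,0,0,0,0.4, 0.2,-3,0,0,0,0,0.4, 0.2,-3,0,0,0,0,0.4, 0.2,-3,0,0,0,0,0.4, 0.2,-3,0,0,0,0,0.4, 0.2,-3,0,0,0,0,0.4, 0.2,-3,0,0,0,0,0.4, 0.2,-3,0,0,0,0,0.4, 0.2,-3,0,0,0,0,0.4, 0.28,-3,0,0,0,0,0.4, 0,-1,0,0,0,0,0.4, 0,0,0,0,0,0,0.4, 0,0,0,0,0,0,0.4]'
```

```text
time_s: 34.7
ee_pos: [0.5324, -0.2173, 0.1746]
eef_rot: [3.14, -0.003, -0.001]
force: [1.0, 0.7, -0.5]
grip_width: 0.0509
time_s: 36.83
ee_pos: [0.5607, 0.2122, 0.1728]
eef_rot: [3.141, 0.0, -0.001]
force: [-0.5, 0.6, -1.5]
grip_width: 0.0508
```

```bash
python3 -m inch '[0,0,1.5,0,0,0,0.4, 0,0,2,0,0,0,0.4, 0,0,2,0,0,0,0.4, 0,0,2,0,0,0,0.4, 0,0,1.5,0,0,0,0.4, 0,0,0.8,0,0,0,0.4, 0,0,0.5,0,0,0,0.4, 0,0,0.4,0,0,0,0.4, 0,0,0.3,0,0,0,0.4, 0,0,0.3,0,0,0,0.4, 0,0,0.1,0,0,0,0.4, 0,0,0,0,0,0,0.4]'; python3 -m inch '[0,0,0.05,0,0,0,0.4, 0,0,0.05,0,0,0,0.4, 0,0,0,0,0,0,0.4]'
```

```text
time_s: 38.33
ee_pos: [0.5608, 0.213, 0.0589]
eef_rot: [3.142, -0.0, -0.0]
force: [-0.2, -0.2, -0.4]
grip_width: 0.0507
time_s: 38.7
ee_pos: [0.5608, 0.213, 0.0578]
eef_rot: [-3.142, 0.0, -0.0]
force: [-0.0, -0.0, -0.8]
grip_width: 0.051
```

```bash
python3 -m inch '[0,0,0.05,0,0,0,0.4, 0,0,0.05,0,0,0,0.4, 0,0,0,0,0,0,0.4]';  python3 -m inch '[0,0,0.03,0,0,0,0.4, 0,0,0,0,0,0,0.4]'
```

```text
time_s: 39.08
ee_pos: [0.5608, 0.213, 0.057]
eef_rot: [-3.142, -0.0, -0.0]
force: [-1.3, -0.5, 1.3]
grip_width: 0.051
time_s: 39.33
ee_pos: [0.5608, 0.213, 0.057]
eef_rot: [-3.142, -0.0, -0.0]
force: [-2.6, 0.0, 5.1]
grip_width: 0.0511
```

```bash
python3 -m inch '[0,0,-0.03,0,0,0,0.58, 0,0,0,0,0,0,0.65, 0,0,0,0,0,0,0.8, 0,0,0,0,0,0,0.9, 0,0,0,0,0,0,0.9, 0,0,0,0,0,0,0.9, 0,0,-1,0,0,0,0.9, 0,0,-2,0,0,0,0.9, 0,0,-3,0,0,0,0.9, 0,0,-3,0,0,0,0.9, 0,0,-3,0,0,0,0.9, 0,0,0,0,0,0,0.9]'
python3 -m inch '[-0.2,1.8,0,0,0,0,0.9, -0.2,3,0,0,0,0,0.9, -0.2,3,0,0,0,0,0.9, -0.2,3,0,0,0,0,0.9, -0.2,3,0,0,0,0,0.9, -0.2,3,0,0,0,0,0.9, -0.2,3,0,0,0,0,0.9, -0.2,3,0,0,0,0,0.9, -0.2,3,0,0,0,0,0.9, -0.2,3,0,0,0,0,0.9, -0.2,3,0,0,0,0,0.9, -0.2,3,0,0,0,0,0.9, -0.2,3,0,0,0,0,0.9, -0.2,3,0,0,0,0,0.9, -0.2,3,0,0,0,0,0.9, -0.2,3,0,0,0,0,0.9, -0.2,3,0,0,0,0,0.9, -0.08,2,0,0,0,0,0.9, 0,0,0,0,0,0,0.9, 0,0,0,0,0,0,0.9]'
python3 - <<'E'
from h import *
shot('top','t3')
a=cv2.imread('pics/t3.png'); cv2.imwrite('pics/t3c.png',cv2.resize(a[110:270,100:400],None,fx=2.66,fy=2.66,interpolation=cv2.INTER_CUBIC))
E
```

```text
time_s: 40.83
ee_pos: [0.5617, 0.2133, 0.1798]
eef_rot: [-3.14, -0.005, -0.0]
force: [0.3, -0.2, -0.3]
grip_width: 0.0846
time_s: 43.32
ee_pos: [0.5258, -0.3043, 0.1766]
eef_rot: [-3.141, 0.0, 0.0]
force: [-0.1, -0.6, -0.7]
grip_width: 0.0849
```

View pics/t3c.png

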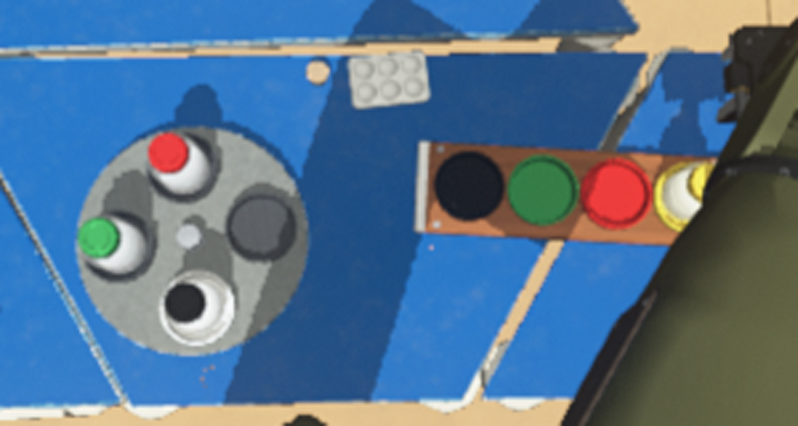

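Black (185,303), green (98,238) and red (168,152) are seated in clockwise order, and the board hasn't turned. Last is yellow.

```bash
python3 -m inch '[0,0,2,0,0,0,0.9, 0,0,2.5,0,0,0,0.9, 0,0,2.5,0,0,0,0.9, 0,0,2.5,0,0,0,0.9, 0,0,1.5,0,0,0,0.9, 0,0,1,0,0,0,0.9, 0,0,0.4,0,0,0,0.9, 0,0,0,0,0,0,0.9, 0,0,0,0,0,0,0.7, 0,0,0,0,0,0,0.4, 0,0,0,0,0,0,0.4, 0,0,0,0,0,0,0.4, 0,0,0,0,0,0,0.4, 0,0,0,0,0,0,0.4, 0,0,0,0,0,0,0.4]' 25
```

```text
time_s: 45.25
ee_pos: [0.526, -0.3051, 0.053]
eef_rot: [3.141, -0.0, -0.0]
force: [-0.5, -0.1, 2.5]
grip_width: 0.0512
```

```bash
python3 -m inch '[0,0,-0.4,0,0,0,0.4, 0,0,-1.3,0,0,0,0.4, 0,0,-2,0,0,0,0.4, 0,0,-2,0,0,0,0.4, 0,0,-2,0,0,0,0.4, 0,0,-2,0,0,0,0.4, 0,0,-2,0,0,0,0.4, -0.17,-1.5,-0.3,0,0,0,0.4]'; python3 -m inch '[-0.2,-3,0,0,0,0,0.4, -0.2,-3,0,0,0,0,0.4, -0.2,-3,0,0,0,0,0.4, -0.2,-3,0,0,0,0,0.4, -0.2,-3,0,0,0,0,0.4, -0.2,-3,0,0,0,0,0.4, -0.2,-3,0,0,0,0,0.4, -0.2,-3,0,0,0,0,0.4, -0.2,-3,0,0,0,0,0.4, -0.2,-3,0,0,0,0,0.4, -0.2,-3,0,0,0,0,0.4, -0.2,-3,0,0,0,0,0.4, -0.2,-3,0,0,0,0,0.4, 0,-2.3,0,0,0,0,0.4, 0,-1,0,0,0,0,0.4, 0,0,0,0,0,0,0.4, 0,0,0,0,0,0,0.4]'
```

```text
time_s: 46.25
ee_pos: [0.5245, -0.2903, 0.1745]
eef_rot: [3.14, -0.002, -0.001]
force: [0.7, -1.2, -2.0]
grip_width: 0.0509
time_s: 48.38
ee_pos: [0.4982, 0.1324, 0.1728]
eef_rot: [3.141, 0.0, -0.001]
force: [-0.3, 0.0, -1.2]
grip_width: 0.0514
```

```bash
python3 -m inch '[0,0,1.5,0,0,0,0.4, 0,0,2,0,0,0,0.4, 0,0,2,0,0,0,0.4, 0,0,2,0,0,0,0.4, 0,0,1.5,0,0,0,0.4, 0,0,0.8,0,0,0,0.4, 0,0,0.5,0,0,0,0.4, 0,0,0.4,0,0,0,0.4, 0,0,0.3,0,0,0,0.4, 0,0,0.3,0,0,0,0.4, 0,0,0.1,0,0,0,0.4, 0,0,0,0,0,0,0.4]'; python3 -m inch '[0,0,0.05,0,0,0,0.4, 0,0,0.05,0,0,0,0.4, 0,0,0,0,0,0,0.4]'
```

```text
time_s: 49.88
ee_pos: [0.4983, 0.133, 0.0589]
eef_rot: [-3.142, -0.0, -0.0]
force: [-0.7, -0.5, -1.1]
grip_width: 0.0513
time_s: 50.25
ee_pos: [0.4982, 0.133, 0.0578]
eef_rot: [3.142, 0.0, -0.0]
force: [-0.0, 0.1, -0.6]
grip_width: 0.0516
```

```bash
python3 -m inch '[0,0,0.05,0,0,0,0.4, 0,0,0.05,0,0,0,0.4, 0,0,0,0,0,0,0.4]';  python3 -m inch '[0,0,0.03,0,0,0,0.4, 0,0,0,0,0,0,0.4]'
```

```text
time_s: 50.62
ee_pos: [0.4983, 0.133, 0.0569]
eef_rot: [-3.142, -0.0, -0.0]
force: [-0.9, -0.5, 1.1]
grip_width: 0.0515
time_s: 50.88
ee_pos: [0.4984, 0.133, 0.0569]
eef_rot: [-3.142, -0.0, -0.0]
force: [-2.6, -0.6, 4.8]
grip_width: 0.0511
```

Release, rise, and move aside for a final check.

```bash
python3 -m inch '[0,0,-0.03,0,0,0,0.58, 0,0,0,0,0,0,0.65, 0,0,0,0,0,0,0.8, 0,0,0,0,0,0,0.9, 0,0,0,0,0,0,0.9, 0,0,0,0,0,0,0.9, 0,0,-1,0,0,0,0.9, 0,0,-2,0,0,0,0.9, 0,0,-3,0,0,0,0.9, 0,0,-3,0,0,0,0.9, 0,0,-3,0,0,0,0.9, 0,0,-3,0,0,0,0.9]'
python3 -m inch '[0,3,0,0,0,0,0.9, 0,3,0,0,0,0,0.9, 0,3,0,0,0,0,0.9, 0,3,0,0,0,0,0.9, 0,3,0,0,0,0,0.9, 0,3,0,0,0,0,0.9, 0,3,0,0,0,0,0.9, 0,3,0,0,0,0,0.9, 0,3,0,0,0,0,0.9, 0,3,0,0,0,0,0.9, 0,0,0,0,0,0,0.9, 0,0,0,0,0,0,0.9]'
python3 - <<'E'
from h import *
o,im,d=shot('top','t4'); P=cloud('top',d); z=P[:,:,2]; print(turntable(P)[0])
k=(z>.105)&(z<.135)&(np.linalg.norm(P[:,:,:2]-[.487,.2],axis=2)<.13)
nl,lab,st,ce=cv2.connectedComponentsWithStats(k.astype(np.uint8))
for i in range(1,nl):
    if st[i,4]>10:
        q=P[lab==i]; c,r=cv2.minEnclosingCircle(q[:,:2].astype(np.float32)); print(np.round(c,4),round(r,4),np.median(q[:,2]).round(4),q[:,2].std().round(4),im[lab==i].mean(0).round())
a=im[110:270,100:400,::-1]; b=shot('scene')[1][120:240,120:345,::-1]
cv2.imwrite('pics/f.png',np.vstack([cv2.resize(a,(560,299)),cv2.resize(b,(560,299))]))
E
```

```text
time_s: 52.38
ee_pos: [0.4982, 0.133, 0.2086]
eef_rot: [-3.141, -0.001, -0.0]
force: [0.0, -0.0, 0.3]
grip_width: 0.0847
time_s: 53.88
ee_pos: [0.4982, -0.1666, 0.2072]
eef_rot: [-3.142, -0.0, -0.0]
force: [-0.5, -0.8, -0.5]
grip_width: 0.0844
[0.48792731 0.20242879 0.12383419]
[0.5577 0.2104] 0.02 0.1177 0.0033 [212.  68.  70.]
[0.4968 0.1307] 0.0196 0.1182 0.0027 [177. 158.  77.]
[0.4784 0.2739] 0.0202 0.1182 0.0031 [ 78. 166. 102.]
[0.4166 0.1917] 0.0192 0.1183 0.003 [57. 59. 62.]
```

View pics/f.png

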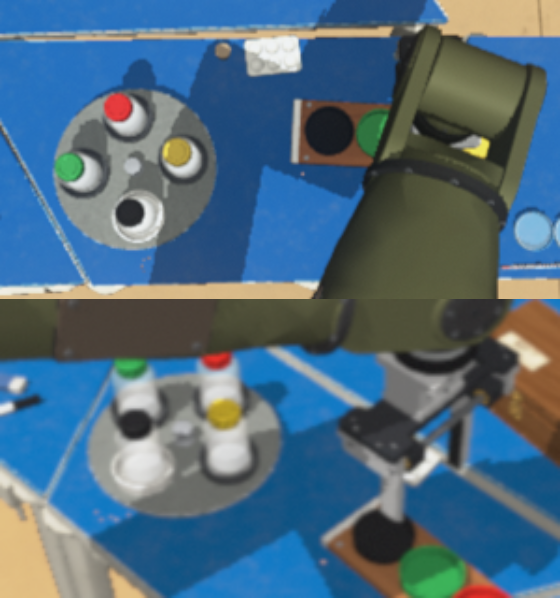

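All four stand upright with cap tops at about 0.118 m. That matches the expected 0.119 m, given the 1 mm bias seen at the rack.

```bash
python3 -c "
from station import ctrl
print(ctrl.hand_in())"
```

```text
the job is handed in; nothing more can be done
None
```

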